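Thread the return spring onto the notched guide rod

ROBOT

A 6-joint arm with a two-finger parallel gripper is mounted at the origin on a cart in front of the work surface, level with it; the furniture and walls round the work are solid. World frame = base frame: x ahead of the robot, y to its left, z up, the work surface at z = 0. Lengths are in m, angles in rad, forces in N, time in s.
With the tool pointing down it reaches from about 0.275 to 1 m from the base axis. Payload 8.4 kg.
Tool frame: the origin (TCP) lies on the centre line of the jaws, within the pads' length; the fingertips stand 17 mm ahead of it and the grasp point (between the pads) lies 2 mm behind it (ctrl.finger_overhang is the distance from the TCP to the fingertips, in m); z points along the fingers, y is the line along which they close (so a half turn about z gives the same grasp; the last joint's range is limited). The gripper opens to 85 mm and grips with 20 to 120 N. Pads are 22 mm wide; open, the fingers measure 114 mm over their backs; the gripper's body (76 mm by 85 mm) begins 54 mm behind the grasp point. The pads swing forward as they close: fully open they stand 13 mm farther back than shut.
Start: joints at [-1.133, 0.353, 1.633, -0, 1.155, -0.002], TCP at [0.266, -0.566, 0.248] pointing down, gripper open.
Joint ranges: [-2.63, 2.63], [-0.92, 2.1], [0.06, 2.66], [-1.3, 4.44], [0, 2.69], [-3.02, 3.02]. Speed limits (rad/s): [2.22, 2.22, 2.79, 3.14, 3.14, 3.14].

INTERFACE

Orientations are given as a rotation vector (axis times angle).
In Python, from station import ctrl gives the robot as it stands.
- The arm moves only by the tool jog_arm, never from a script. Its argument "steps" is one flat list of numbers, 6 for each row, row after row: the shift along the tool's x, y, z in m, then the turn, a rotation vector about the tool's x, y, z in rad. A call has 1 to 8 rows; each row shifts and turns the commanded pose from where the row before left it, along the tool's axes as they then stand; what a row does not reach is not made up. A row lasts 1/8 s, in which the tool goes at most 62.5 mm and 10.7 degrees, less where a joint would pass 70% of its speed; a pose out of reach is approached as far as the arm can. A call with a gripper value outside its range is refused whole. "jaw" is the finger opening in m, from 0 to 0.0854, set as the call begins (left out, the last holds). The fingers move at their own pace and stop on an object; the grip force is fixed at half the most. Time passes only in rows, so rows that do not move let the fingers close. It gives the time, the measured TCP pose, the force, the opening and the grip force at its end, in the units of the state.
- ctrl.get_state(): the state, without advancing time (a new reading comes with each control period).
- ctrl.read_camera(name): name is "side" or "top" or "wrist"; returns (picture, depth): 480x640x3 uint8, red, green, blue; 480x640 float32, m along the optical axis (not along the pixel's ray), 0 where there is no reading.
- ctrl.calibration(name): a dict with "fov_y" (degrees; the focal length in pixels is half the picture's height over the tangent of half this angle, whatever the lens; pixels are square), "cx", "cy" (the principal point, pixels), "k1" (the pictures are not rectified: a ray, as slopes to the right and down, at radius r is drawn at 1 + k1 r^2 times it, then the intrinsics apply), "pose" (4x4, takes a point from camera to world coordinates). Camera axes: x right, y down, z forward; pixel columns grow to the right and rows downward; lengths in m; the calibration is good to about 2 mm. A picture is of the moment at which its call begins: read the wrist's pose just before it. calibration takes no time and is no camera call; for the wrist camera it gives the pose at the moment of the call.
- ctrl.hand_in(): hands the job in; it is judged then, once.
The state is a dict: "time": time; "joints": joint angles; "qd": joint speeds; "joint_torque": joint torques, N m; "tcp_pos": TCP position; "tool_rot": TCP orientation; "wrist_force": force on the tool from outside, world axes, zero at the start; "wrist_torque": the same for the moment, N m; "opening": finger opening in m; "finger_force": force on a finger pad.
Only numpy, scipy, OpenCV 4.12 (cv2) and the standard library are available. Lean on these libraries where they do the work, as an engineer would, in place of code of your own. Each camera call takes 0.05 s, during which the arm holds its last target. There are 200 camera calls.

TASK

Take the long slim coil spring (leave the short thick one) and thread it down over the upright guide rod. Two inward hooks at its foot snag on the rod's two notched collars: twist the spring gently under light pressure until the hooks drop through each collar's notches, never squashing it nearly solid, and let go when it stands relaxed and fully down on the rod's foot. Leave everything else where it is.

Things in the scene. Friction and masses are not known exactly. Their poses are not given: they have to be found in the camera images.
- spring: Foot end of the long steel compression spring, standing upright on the table: 31 mm outside diameter, 25 mm bore, 85 mm long relaxed, 90 g. Origin: centre of its underside; z up along the spring; +x points to one of its two opposite hooks. It gives lengthwise (350 N/m: 10 mm of squash takes 3.5 N) but not in twist: the hooks turn with the top.
- spring_grip (a point): Where to hold the long spring: on its axis, in the middle of its stiff close-wound upper end, which is 40 mm high (45 to 85 mm above the underside) and 31 mm across. 65 mm above the underside, 20 mm below the top; z up, +x in a hook's direction. It is round: it can be pinched from any side.
- spring_hook (a point): On one hook at the foot of the long spring, 8 mm from the spring's axis, 1.75 mm above its underside; its height shows how far the foot has gone down. It and a like one opposite are 3.5 mm wire at the very bottom, reaching in to 6.5 mm from the axis. Two like hooks at the top, right above them, show their direction and touch nothing.
- spring_top (a joint): How far the long spring is squashed, m: 0 relaxed, positive is shorter; solid at 0.03.
- guide_rod: Fixed steel rod, upright on a dark foot. Origin on the rod's axis at table height; +x points along the foot's long bolted ear (its end is 80 mm from the rod). The rod is 10 mm in diameter, its coned tip 104 mm up; it carries two fixed round notched collars (see the collar points).
- rod_upper (a point): On the rod's axis at the top of the upper collar, 86 mm above the table. Collar: 21 mm in diameter, 6 mm thick; the spring's bore clears it, the hooks pass only through its two opposite notches, 6 mm wide (right within about 0.15 rad). One notch points within 0.85 rad either way of the guide rod's +x; its direction is not measured.
- rod_lower (a point): On the rod's axis at the top of the lower collar, 56 mm above the table; same size and notches as the upper collar. Its notches lie 0.45 to 1.25 rad anticlockwise (seen from above) from the upper collar's; their direction is not measured.
- rod_seat (a point): Centre of the spring's seat: the flat top of the foot's round boss (38 mm diameter), on the rod's axis, 20 mm above the table.
- short_spring: Bystander: short thick coil spring standing on the table, 34 mm in diameter, 50 mm high, thicker wire, no hook. Origin at the centre of its underside.
- coffee_bottle: Bystander: white-and-dark bottle, 66 mm in diameter, 134 mm high, origin at the centre of its underside.
- chasing_tool_1: Bystander: thin steel chasing tool lying on the table, 92 mm long.
- chasing_tool_2: Bystander: thin steel chasing tool lying on the table, 98 mm long.
Things that resemble listed ones, but are neither listed nor needed, are in the scene too. Of the things shaped like the guide_rod, the steel one is meant. What is shaped like the spring but purple is not meant.

How it is judged:
By the outcome, as a careful person would: the job done as asked, in the order asked, and still so for the second after the job is handed in, with the robot touching nothing.
It also fails if it takes over 48 s, if anything falls off the work surface, if the arm or the gripper's body presses on something with over 40 N, if the wrist force passes 120 N, or if a joint passes its speed limit or range.

## Working session

There is one attempt and no reset: what is moved stays moved. The work goes in short steps, Python scripts to look and compute and a tool call to move; the robot and the scene stay as the last step left them, time stands still between calls to the robot, and variables do not carry over. Pictures are saved under pics/ and viewed, at most 10 in all, crops included, and the job is handed in when it is done.

Besides the shell and the picture viewer there is one more tool, called after "Request:" as name(argument=value, ...) on one line, values as JSON. jog_arm: Moves the arm, as the interface text tells. Its arguments: {"type":"object","properties":{"steps":{"type":"array"},"jaw":{"type":"number"}},"required":["steps"]}

```bash
mkdir -p pics; cat > h.py <<'E'
import numpy as np, cv2
from station import ctrl
def K(c):
    f=240/np.tan(np.radians(c["fov_y"])/2); return f,c["cx"],c["cy"],c["k1"],np.array(c["pose"])
def ray(c,u,v):
    f,cx,cy,k1,P=K(c); x,y=(u-cx)/f,(v-cy)/f; r=np.hypot(x,y); s=r
    for _ in range(20): s=r/(1+k1*s*s)
    k=s/r if r>0 else 1
    return P[:3,3],P[:3,:3]@np.array([x*k,y*k,1])
def onz(c,u,v,z):
    o,d=ray(c,u,v); return o+d*(z-o[2])/d[2]
def cloud(c,D):
    f,cx,cy,k1,P=K(c); v,u=np.mgrid[:480,:640]; x,y=(u-cx)/f,(v-cy)/f; r=np.hypot(x,y)+1e-9; s=r.copy()
    for _ in range(20): s=r/(1+k1*s*s)
    k=s/r; p=np.stack([x*k*D,y*k*D,D],-1); return p@P[:3,:3].T+P[:3,3]
def proj(c,p):
    f,cx,cy,k1,P=K(c); q=P[:3,:3].T@(np.asarray(p)-P[:3,3]); x,y=q[:2]/q[2]; k=1+k1*(x*x+y*y); return f*x*k+cx,f*y*k+cy
def snap(n,tag):
    c=ctrl.calibration(n); a,d=ctrl.read_camera(n); cv2.imwrite(f"pics/{tag}.png",a[:,:,::-1]); np.savez(f"pics/{tag}.npz",a=a,d=d); 
    import pickle; pickle.dump(c,open(f"pics/{tag}.pkl","wb")); return c,a,d
def load(tag):
    import pickle; z=np.load(f"pics/{tag}.npz"); return pickle.load(open(f"pics/{tag}.pkl","rb")),z["a"],z["d"]
E
python3 - <<'E'
from h import *
for n in("top","side"):
    c,a,d=snap(n,n+"0"); print(n,c["fov_y"],c["k1"],np.round(c["pose"],3).tolist())
s=ctrl.get_state(); print(s["time"],s["tcp_pos"],s["tool_rot"],s["wrist_force"],s["opening"])
E
```

```text
top 56.72714266240479 -0.006672691849216191 [[0.015, -0.998, 0.064, 0.452], [-1.0, -0.015, 0.011, -0.348], [-0.01, -0.064, -0.998, 0.914], [0.0, 0.0, 0.0, 1.0]]
side 47.047562459563615 -0.09124204955089227 [[0.969, -0.141, 0.201, 0.312], [-0.245, -0.607, 0.756, -1.063], [0.015, -0.782, -0.623, 0.675], [0.0, 0.0, 0.0, 1.0]]
0.1 [ 0.26591746 -0.56515158  0.24762284] [-3.06472036e+00 -6.84972417e-01  3.90418690e-04] [ 0.40415267 -0.24201924 -1.21884429] 0.08546428902518666
```

View pics/top0.png

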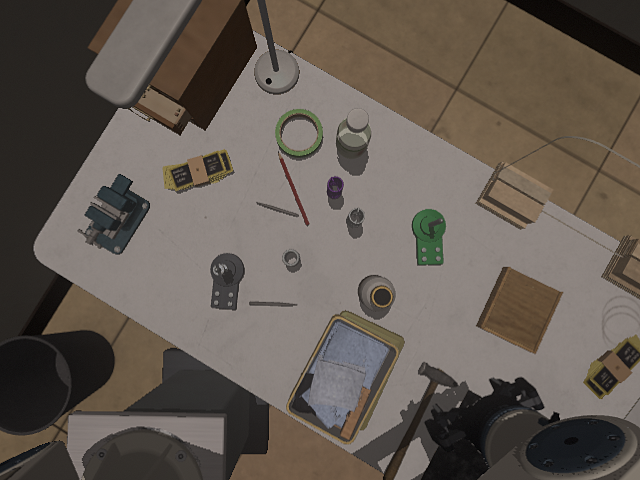

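View pics/side0.png

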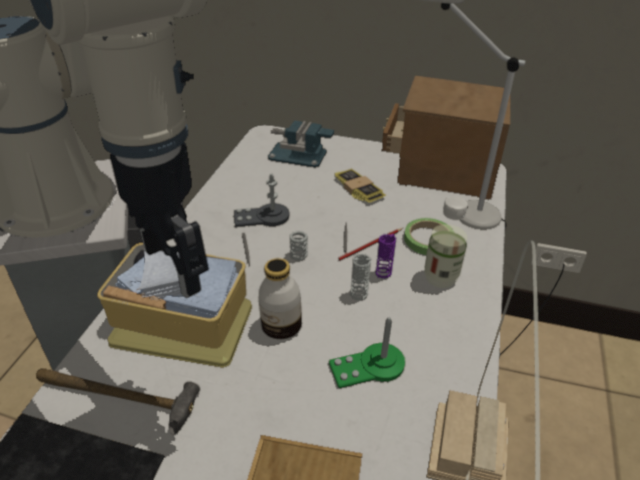

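The top view shows the long spring at (356,215), the purple one at (335,187), the short one at (291,259), the steel rod at (227,268) with its ear pointing down the picture, and the green decoy at (430,235). In the side view the spring is at (360,277) and the rod at (271,205).

```bash
cat > m.py <<'E'
from h import *
c,a,d=load("top0"); W=cloud(c,d)
cs,as_,ds=load("side0"); V=cloud(cs,ds)
def rep(n,W,d,u,v,r,zl,zh):
    p=W[v-r:v+r,u-r:u+r].reshape(-1,3); p=p[(d[v-r:v+r,u-r:u+r].ravel()>0)&(p[:,2]>zl)&(p[:,2]<zh)]
    if len(p): print(n,len(p),"mean",p.mean(0).round(4),"mid",((p.min(0)+p.max(0))/2).round(4),"ext",np.ptp(p,axis=0).round(4),"zmax",p[:,2].max().round(4))
rep("spring",W,d,356,215,16,.04,.12)
rep("springS",V,ds,360,277,28,.03,.12)
rep("purple",W,d,335,187,14,.04,.12)
rep("short",W,d,291,259,16,.03,.12)
rep("rod",W,d,222,268,20,.04,.12)
rep("rodS",V,ds,271,195,20,.03,.12)
rep("boss",W,d,227,268,22,.012,.03)
rep("bottle",W,d,375,293,22,.05,.2)
rep("table",W,d,330,250,10,-.1,.1)
big=lambda t,x0,y0,x1,y1,s:cv2.resize(t[y0:y1,x0:x1,::-1],None,fx=s,fy=s,interpolation=cv2.INTER_CUBIC)
A=big(a,190,235,250,315,6); B=big(a,320,165,380,245,6); C=big(as_,225,165,305,235,6)[:480]
C=cv2.resize(as_[160:240,225:305,::-1],(480,480),interpolation=cv2.INTER_CUBIC)
cv2.imwrite("pics/z0.png",np.hstack([cv2.resize(A,(265,354)),cv2.resize(B,(265,354)),cv2.resize(C,(265,354))]))
E
python3 m.py
```

```text
spring 156 mean [ 0.5529 -0.4165  0.0729] mid [ 0.5524 -0.4164  0.0631] ext [0.0304 0.0295 0.0451] zmax 0.0857
springS 704 mean [ 0.5629 -0.4143  0.0611] mid [ 0.5762 -0.4002  0.0577] ext [0.0758 0.0675 0.0552] zmax 0.0853
purple 182 mean [ 0.611  -0.3759  0.0719] mid [ 0.6115 -0.3756  0.0636] ext [0.0293 0.0302 0.0472] zmax 0.0872
short 124 mean [ 0.4729 -0.291   0.0471] mid [ 0.4734 -0.2914  0.0426] ext [0.0332 0.033  0.0224] zmax 0.0538
rod 129 mean [ 0.4482 -0.1619  0.0804] mid [ 0.4481 -0.1601  0.0754] ext [0.0209 0.0208 0.0625] zmax 0.1067
rodS 210 mean [ 0.449  -0.1641  0.0686] mid [ 0.4496 -0.1621  0.0659] ext [0.0205 0.0227 0.0717] zmax 0.1018
boss 560 mean [ 0.4472 -0.1632  0.0156] mid [ 0.4449 -0.1601  0.0175] ext [0.073  0.0671 0.0111] zmax 0.0231
bottle 1022 mean [ 0.4095 -0.453   0.1062] mid [ 0.4072 -0.4577  0.0938] ext [0.0662 0.0648 0.0853] zmax 0.1364
table 400 mean [ 4.922e-01 -3.687e-01  2.000e-04] mid [ 0.4922 -0.3687  0.0007] ext [0.0397 0.0397 0.0096] zmax 0.0055
```

View pics/z0.png

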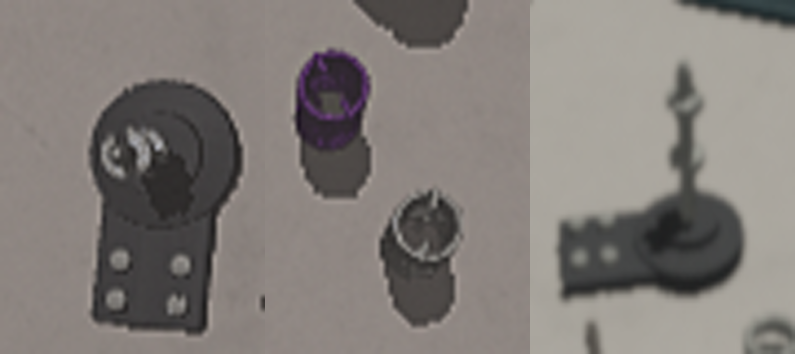

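```bash
cat >> h.py <<'E'
from scipy.spatial.transform import Rotation as R
def st():
    s=ctrl.get_state(); Rm=R.from_rotvec(s["tool_rot"]).as_matrix()
    print("t",round(s["time"],2),"tcp",np.round(s["tcp_pos"],4),"yaw_y",round(np.arctan2(Rm[1,1],Rm[0,1]),4),"tilt",Rm[:2,2].round(4),"F",np.round(s["wrist_force"],1),"M",np.round(s["wrist_torque"],2),"op",round(s["opening"],4),"ff",np.round(s["finger_force"],1),"j",np.round(s["joints"],3)); return s,Rm
def delta(p):
    s,Rm=st(); print("tool delta",(Rm.T@(np.asarray(p)-s["tcp_pos"])).round(4))
E
python3 - <<'E'
from h import *
s,Rm=st(); c=ctrl.calibration("wrist"); P=np.array(c["pose"])
print(c["fov_y"],c["cx"],c["cy"],(Rm.T@(P[:3,3]-s["tcp_pos"])).round(4),(Rm.T@P[:3,:3]).round(3).tolist())
E
python3 - <<'E'
from h import *
delta([.448,-.161,.25])
E
```

```text
t 0.1 tcp [ 0.2659 -0.5652  0.2476] yaw_y -1.131 tilt [-0.0005  0.0012] F [ 0.4 -0.2 -1.2] M [ 0.04 -0.    0.02] op 0.0855 ff 0.0 j [-1.133  0.354  1.634  0.     1.155 -0.002]
61.43750726428912 322.8048030884382 242.50729834695608 [ 0.0761  0.0004 -0.1266] [[0.0, -0.955, -0.297], [1.0, 0.0, 0.0], [-0.0, -0.297, 0.955]]
t 0.1 tcp [ 0.2659 -0.5652  0.2476] yaw_y -1.131 tilt [-0.0005  0.0012] F [ 0.4 -0.2 -1.2] M [ 0.04 -0.    0.02] op 0.0855 ff 0.0 j [-1.133  0.354  1.634  0.     1.155 -0.002]
tool delta [ 0.3368 -0.2882 -0.002 ]
```

Request:
jog_arm(steps=[0.037,-0.041,0,0,0,0,0.037,-0.041,0,0,0,0,0.037,-0.041,0,0,0,0,0.037,-0.041,0.01,0,0,0,0.037,-0.041,0.02,0,0,0,0.037,-0.041,0.024,0,0,0,0.037,-0.041,0.024,0,0,0,0,0,0,0,0,0])

```text
time: 1.1
tcp_pos: [0.3774, -0.1919, 0.1686]
tool_rot: [-3.061, -0.692, 0.005]
wrist_force: [-0.4, 0.3, 0.2]
opening: 0.085
finger_force: 0.0
```

```bash
python3 - <<'E'
from h import *
st(); c,a,d=snap("wrist","wA"); print(proj(c,[.448,-.161,.086]),proj(c,[.448,-.161,.056]))
u,v=map(int,proj(c,[.448,-.161,.086])); cv2.imwrite("pics/wAz.png",cv2.resize(a[max(v-60,0):v+60,u-80:u+80,::-1],(640,480),interpolation=cv2.INTER_CUBIC))
E
```

```text
t 1.1 tcp [ 0.3774 -0.1919  0.1686] yaw_y -1.1264 tilt [-0.0035  0.0024] F [-0.4  0.3  0.2] M [0.02 0.   0.01] op 0.085 ff 0.0 j [-4.74e-01  1.46e-01  2.12e+00  1.00e-03  8.79e-01  6.52e-01]
(np.float64(327.38446563667935), np.float64(115.20911024029725)) (np.float64(326.9818481274172), np.float64(115.39448406763991))
```

View pics/wAz.png

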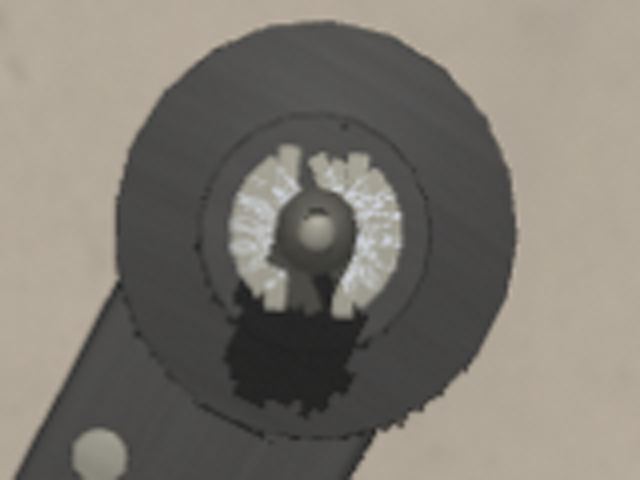

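The view from above shows the round collar around (316,232) in the crop, with a clear notch at the bottom near (312,305) and a partly filled gap at the top near (305,160). The ear leaves to the lower left. I'll separate the collars by depth.

```bash
cat > col.py <<'E'
from h import *
import sys
def collar(tag,zc,x0=.448,y0=-.161):
    c,a,d=load(tag); W=cloud(c,d); p=W[(d>0)]; r=np.hypot(p[:,0]-x0,p[:,1]-y0)
    q=p[(r<.016)&(abs(p[:,2]-zc)<.005)]
    if len(q)<20: print(tag,zc,"few",len(q)); return
    cc,rad=cv2.minEnclosingCircle((q[:,:2]*1e3).astype(np.float32)); x,y=np.array(cc)/1e3
    print(tag,zc,"n",len(q),"z",np.median(q[:,2]).round(4),"circle",round(x,4),round(y,4),"rad",rad)
    rr=np.hypot(q[:,0]-x,q[:,1]-y); th=np.degrees(np.arctan2(q[:,1]-y,q[:,0]-x)[(rr>.0068)&(rr<.0105)])
    h,_=np.histogram(th,bins=np.arange(-180,181,10)); print(dict(zip(range(-175,180,10),h.tolist())))
if __name__=="__main__":
    for t in sys.argv[1:]:
        collar(t,.087); collar(t,.056)
    c,a,d=load(sys.argv[1]); W=cloud(c,d); p=W[d>0]
    q=p[(np.hypot(p[:,0]-.448,p[:,1]+.161)<.021)&(abs(p[:,2]-.0205)<.002)]; 
    if len(q)>50: print("boss",cv2.minEnclosingCircle((q[:,:2]*1e3).astype(np.float32)),np.median(q[:,2]),len(q))
    q=p[(np.hypot(p[:,0]-.448,p[:,1]+.161)<.006)&(p[:,2]>.095)]; print("tip",q.mean(0),len(q),q[:,2].max())
E
python3 col.py wA
python3 - <<'E'
from h import *
c,a,d=load("wA")
for z in(.02,.086,.104): print(z,onz(c,326.2,113,z))
E
```

```text
wA 0.087 n 870 z 0.087 circle 0.4488 -0.1595 rad 10.799783706665039
{-175: 1, -165: 0, -155: 0, -145: 1, -135: 22, -125: 22, -115: 25, -105: 21, -95: 24, -85: 24, -75: 23, -65: 24, -55: 25, -45: 24, -35: 23, -25: 24, -15: 22, -5: 20, 5: 0, 15: 0, 25: 0, 35: 5, 45: 21, 55: 21, 65: 24, 75: 24, 85: 22, 95: 26, 105: 21, 115: 22, 125: 23, 135: 24, 145: 23, 155: 23, 165: 24, 175: 19}
wA 0.056 n 133 z 0.057 circle 0.4486 -0.1587 rad 10.673200607299805
{-175: 14, -165: 19, -155: 17, -145: 3, -135: 0, -125: 0, -115: 0, -105: 0, -95: 0, -85: 0, -75: 0, -65: 0, -55: 0, -45: 0, -35: 0, -25: 0, -15: 2, -5: 15, 5: 17, 15: 17, 25: 9, 35: 0, 45: 0, 55: 0, 65: 0, 75: 0, 85: 0, 95: 0, 105: 0, 115: 0, 125: 0, 135: 0, 145: 0, 155: 0, 165: 0, 175: 0}
boss ((448.7022705078125, -159.37924194335938), 19.069320678710938) 0.020911799803453646 1341
tip [ 0.44848763 -0.15966231  0.10189169] 344 0.10605321542158452
0.02 [ 0.44933743 -0.16005881  0.02      ]
0.086 [ 0.44869912 -0.16001333  0.086     ]
0.104 [ 0.44852503 -0.16000093  0.104     ]
```

Request:
jog_arm(steps=[0.053,0,0,0,0,0,0.053,0,0,0,0,0,0,0,0,0,0,0])

```text
time: 1.52
tcp_pos: [0.4775, -0.1509, 0.171]
tool_rot: [3.064, 0.687, 0.004]
wrist_force: [-0.4, 0.6, 0.1]
opening: 0.0854
finger_force: 0.0
```

```bash
python3 - <<'E'
from h import *
st(); c,a,d=snap("wrist","wB"); 
u,v=map(int,proj(c,[.448,-.161,.07])); cv2.imwrite("pics/wBz.png",cv2.resize(a[max(v-60,0):v+60,u-80:u+80,::-1],(640,480),interpolation=cv2.INTER_CUBIC))
E
python3 col.py wB
```

```text
t 1.52 tcp [ 0.4775 -0.1509  0.171 ] yaw_y -1.1299 tilt [ 0.003  -0.0008] F [-0.4  0.6  0.1] M [0.   0.07 0.01] op 0.0854 ff 0.0 j [-0.309  0.255  1.97   0.     0.914  0.821]
wB 0.087 n 688 z 0.0869 circle 0.4487 -0.1591 rad 11.190559387207031
{-175: 1, -165: 0, -155: 0, -145: 0, -135: 0, -125: 5, -115: 9, -105: 15, -95: 15, -85: 14, -75: 15, -65: 18, -55: 14, -45: 15, -35: 17, -25: 20, -15: 16, -5: 17, 5: 0, 15: 0, 25: 0, 35: 12, 45: 18, 55: 21, 65: 21, 75: 19, 85: 17, 95: 18, 105: 13, 115: 16, 125: 14, 135: 14, 145: 15, 155: 13, 165: 8, 175: 5}
wB 0.056 n 452 z 0.0567 circle 0.4493 -0.1594 rad 10.755410194396973
{-175: 0, -165: 0, -155: 0, -145: 0, -135: 0, -125: 0, -115: 0, -105: 0, -95: 5, -85: 12, -75: 10, -65: 14, -55: 8, -45: 19, -35: 15, -25: 16, -15: 18, -5: 18, 5: 20, 15: 17, 25: 18, 35: 3, 45: 0, 55: 0, 65: 4, 75: 23, 85: 13, 95: 13, 105: 13, 115: 14, 125: 10, 135: 11, 145: 0, 155: 0, 165: 0, 175: 0}
boss ((449.0098876953125, -159.29014587402344), 19.131412506103516) 0.02090374003448142 1341
tip [ 0.4504042  -0.15919907  0.10143263] 240 0.1058967200879179
```

View pics/wBz.png

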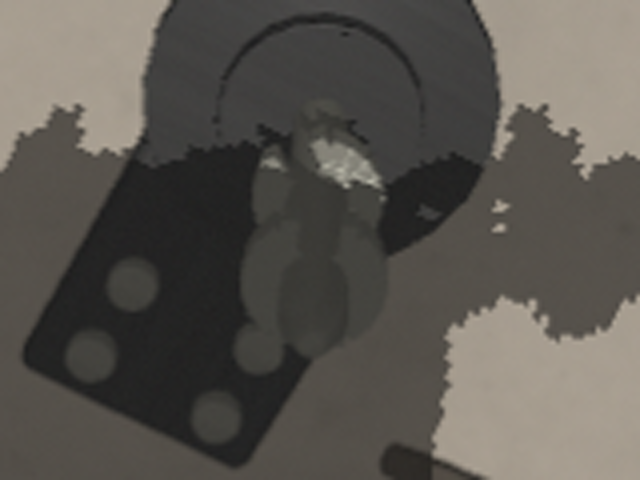

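The oblique view shows the upper collar around (315,285) in shadow and part of the lower collar at (345,165). By depth, the upper notch is at about 18.5°, the lower at about 51°, and the rod axis at (0.4488,-0.1595). I'll look at the spring next.

Request:
jog_arm(steps=[-0.024,0.054,0,0,0,0,-0.024,0.054,0,0,0,0,-0.024,0.054,0,0,0,0,-0.024,0.054,0,0,0,0,-0.024,0.054,0,0,0,0,0,0,0,0,0,0])

```text
time: 2.33
tcp_pos: [0.4782, -0.4511, 0.1704]
tool_rot: [3.066, 0.677, -0.0]
wrist_force: [-1.0, -0.0, -0.5]
opening: 0.0854
finger_force: 0.0
```

```bash
python3 - <<'E'
from h import *
st(); c,a,d=snap("wrist","wS"); W=cloud(c,d); p=W[d>0]
q=p[(np.hypot(p[:,0]-.5525,p[:,1]+.4164)<.03)&(p[:,2]>.078)&(p[:,2]<.092)]
cc,r=cv2.minEnclosingCircle((q[:,:2]*1e3).astype(np.float32)); print("spring",cc,r,len(q),np.median(q[:,2]))
x,y=np.array(cc)/1e3; rr=np.hypot(q[:,0]-x,q[:,1]-y); k=rr<.0118; th=np.degrees(np.arctan2(q[k,1]-y,q[k,0]-x)); 
t2=np.radians(2*th); print("n hook",k.sum(),"axis deg",np.degrees(np.angle(np.exp(1j*t2).mean()))/2,"coh",abs(np.exp(1j*t2).mean())); 
for s in(1,-1):
    m=np.cos(np.radians(th-np.degrees(np.angle(np.exp(1j*t2).mean()))/2))*s>0; print(q[k][m].mean(0).round(4),m.sum())
q=p[(np.hypot(p[:,0]-.61,p[:,1]+.376)<.03)&(p[:,2]>.078)&(p[:,2]<.092)]
print("purple",cv2.minEnclosingCircle((q[:,:2]*1e3).astype(np.float32)) if len(q) else None)
# fine notch edges
for t,z,lo,hi,x0,y0 in(("wA",.087,-20,60,.4488,-.1595),("wA",.087,-190,-120,.4488,-.1595),("wB",.087,-20,60,.4487,-.1593),("wB",.0565,15,90,.4491,-.1594)):
    c,a2,d2=load(t); W=cloud(c,d2); p=W[d2>0]; r=np.hypot(p[:,0]-x0,p[:,1]-y0); p=p[(r>.007)&(r<.0103)&(abs(p[:,2]-z)<.004)]
    th=np.sort(np.degrees(np.arctan2(p[:,1]-y0,p[:,0]-x0))); th=np.sort(np.r_[th,th-360]); th=th[(th>lo)&(th<hi)]
    i=np.argmax(np.diff(th)); print(t,z,"gap",th[i],th[i+1],"mid",(th[i]+th[i+1])/2)
u,v=map(int,proj(c,[0,0,0])) if 0 else map(int,proj(ctrl.calibration("wrist"),[x,y,.085])); cv2.imwrite("pics/wSz.png",cv2.resize(a[max(v-60,0):max(v-60,0)+120,u-80:u+80,::-1],(640,480),interpolation=cv2.INTER_CUBIC))
E
```

```text
t 2.33 tcp [ 0.4782 -0.4511  0.1704] yaw_y -1.1362 tilt [ 0.0003 -0.0017] F [-1.  -0.  -0.5] M [-0.02 -0.01 -0.  ] op 0.0854 ff 0.0 j [-7.580e-01  4.780e-01  1.627e+00 -1.000e-03  1.035e+00  3.790e-01]
spring (553.0931396484375, -417.113037109375) 16.187034606933594 1224 0.08276024099517454
n hook 142 axis deg -10.525611015133087 coh 0.9777780483694355
[ 0.5624 -0.4187  0.0841] 69
[ 0.544  -0.4153  0.0841] 73
purple None
wA 0.087 gap -0.5049040279319384 38.08730425587602 mid 18.791200113972042
wA 0.087 gap -179.3876587955912 -140.66665478434518 mid -160.0271567899682
wB 0.087 gap 0.11504342298069185 36.49193955403343 mid 18.30349148850706
wB 0.0565 gap 32.17856521219396 67.28411356510242 mid 49.73133938864819
```

View pics/wSz.png

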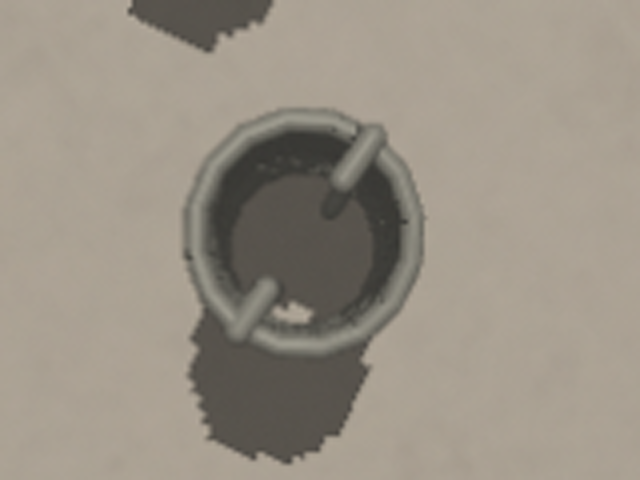

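The hooks are visible at (358,155) and (255,310), on an axis at about -10.5°. The spring centre is (0.5531,-0.4171).

Request:
jog_arm(steps=[0.041,0,0,0,0,0,0.041,0.001,0.02,0,0,0,0,0,0,0,0,0], jaw=0.065)

```text
time: 2.75
tcp_pos: [0.5553, -0.4094, 0.1488]
tool_rot: [-3.063, -0.688, 0.002]
wrist_force: [-1.0, 0.5, -0.1]
opening: 0.0648
finger_force: 0.0
```

```bash
python3 - <<'E'
from h import *
delta([.5531,-.4171,.065])
E
```

```text
t 2.75 tcp [ 0.5553 -0.4094  0.1488] yaw_y -1.1287 tilt [-0.0021  0.0021] F [-1.   0.5 -0.1] M [0.02 0.06 0.  ] op 0.0648 ff 0.0 j [-6.380e-01  5.500e-01  1.560e+00  1.000e-03  1.035e+00  4.910e-01]
tool delta [-0.0052  0.0062  0.0838]
```

Request:
jog_arm(steps=[-0.005,0.006,0.02,0,0,0,0,0,0.0,0,0,0])

```text
time: 3.0
tcp_pos: [0.5508, -0.4196, 0.1283]
tool_rot: [-3.064, -0.683, 0.004]
wrist_force: [-1.3, -0.2, -0.1]
opening: 0.0649
finger_force: 0.0
```

```bash
python3 - <<'E'
from h import *
delta([.5531,-.4171,.065])
c,a,d=snap("wrist","wT"); W=cloud(c,d); p=W[d>0]
q=p[(np.hypot(p[:,0]-.5525,p[:,1]+.4164)<.025)&(p[:,2]>.078)&(p[:,2]<.092)]
print(cv2.minEnclosingCircle((q[:,:2]*1e3).astype(np.float32)),len(q)); delta([.5531,-.4171,.065])
E
```

```text
t 3.0 tcp [ 0.5508 -0.4196  0.1283] yaw_y -1.1323 tilt [-0.003   0.0019] F [-1.3 -0.2 -0.1] M [-0.02 -0.   -0.04] op 0.0649 ff 0.0 j [-0.653  0.576  1.566 -0.     1.003  0.479]
tool delta [ 0.0033 -0.0011  0.0633]
((553.525146484375, -417.2186279296875), 16.07284927368164) 1542
t 3.05 tcp [ 0.5514 -0.4197  0.1292] yaw_y -1.1325 tilt [-0.002   0.0013] F [-0.1 -0.5  0.8] M [-0.02 -0.04  0.01] op 0.0649 ff 0.0 j [-0.653  0.575  1.565 -0.     1.004  0.48 ]
tool delta [ 0.0028 -0.0015  0.0642]
```

Request:
jog_arm(steps=[0.003,-0.001,0.032,0,0,0,0,0,0.032,0,0,0,0,0,0,0,0,0])

```text
time: 3.42
tcp_pos: [0.5535, -0.4165, 0.0643]
tool_rot: [-3.063, -0.683, 0.005]
wrist_force: [-0.4, -0.1, -0.8]
opening: 0.0649
finger_force: 0.0
```

```bash
python3 - <<'E'
from h import *
delta([.5532,-.4172,.065])
E
```

```text
t 3.42 tcp [ 0.5535 -0.4165  0.0643] yaw_y -1.1318 tilt [-0.0036  0.0027] F [-0.4 -0.1 -0.8] M [-0.06 -0.04  0.01] op 0.0649 ff 0.0 j [-0.647  0.653  1.594 -0.     0.899  0.485]
tool delta [-0.0005  0.0005 -0.0007]
```

Request:
jog_arm(steps=[0,0,0,0,0,0,0,0,0,0,0,0,0,0,0,0,0,0,0,0,0,0,0,0], jaw=0.02)

```text
time: 3.92
tcp_pos: [0.556, -0.4176, 0.0671]
tool_rot: [3.065, 0.685, 0.002]
wrist_force: [0.9, -0.2, 0.3]
opening: 0.0297
finger_force: 59.0
```

```bash
python3 - <<'E'
from h import *
delta([.5532,-.4172,.065])
E
```

```text
t 3.92 tcp [ 0.556  -0.4176  0.0671] yaw_y -1.131 tilt [ 0.0013 -0.001 ] F [ 0.9 -0.2  0.3] M [-0.24 -0.17  0.01] op 0.0297 ff 59.0 j [-0.646  0.651  1.591 -0.     0.898  0.485]
tool delta [-0.0023 -0.0016  0.0021]
```

Request:
jog_arm(steps=[0,0,-0.02,0,0,0,0,0,-0.05,0,0,0,0,0,-0.05,0,0,0,0,0,-0.01,0,0,0,0,0,0,0,0,0])

```text
time: 4.55
tcp_pos: [0.5556, -0.4172, 0.1974]
tool_rot: [3.065, 0.685, 0.001]
wrist_force: [-0.3, 0.2, -1.0]
opening: 0.0301
finger_force: 59.3
```

```bash
python3 - <<'E'
from h import *
s,Rm=st(); c,a,d=snap("wrist","wG"); s,Rm=st()
W=cloud(c,d); p=(W[d>0]-s["tcp_pos"])@Rm
q=p[(abs(p[:,0])<.03)&(abs(p[:,1])<.013)&(p[:,2]>-.05)&(p[:,2]<.08)]
print(len(q)); 
for z0 in np.arange(-.03,.07,.005):
    m=q[(q[:,2]>=z0)&(q[:,2]<z0+.005)]
    if len(m): print(z0.round(3),len(m),"x",m[:,0].min().round(4),m[:,0].max().round(4),"y",m[:,1].min().round(4),m[:,1].max().round(4))
b=np.hstack([cv2.resize(a[:,:,::-1],(400,300))]); 
ct,at,dt=snap("top","tG"); u,v=map(int,proj(ct,s["tcp_pos"])); cs,as_,ds=snap("side","sG"); us,vs=map(int,proj(cs,s["tcp_pos"]))
e=cv2.resize(as_[vs-60:vs+60,us-80:us+80,::-1],(400,300),interpolation=cv2.INTER_CUBIC)
cv2.imwrite("pics/G.png",np.hstack([b,e])); print(us,vs,us-80,vs-60)
E
```

```text
t 4.55 tcp [ 0.5556 -0.4172  0.1974] yaw_y -1.131 tilt [ 0.0011 -0.0008] F [-0.3  0.2 -1. ] M [0.   0.03 0.01] op 0.0301 ff 59.3 j [-0.646  0.505  1.516  0.     1.119  0.485]
t 4.6 tcp [ 0.555  -0.4168  0.1959] yaw_y -1.1309 tilt [-0.0008  0.0006] F [-0.2 -0.2 -1.8] M [0.02 0.05 0.  ] op 0.0298 ff 59.3 j [-0.646  0.507  1.518  0.     1.118  0.485]
10073
-0.02 1489 x -0.0156 0.0143 y -0.013 0.013
-0.015 1442 x -0.0172 0.0141 y -0.013 0.013
-0.01 1110 x -0.0157 0.0139 y -0.0129 0.013
-0.005 1062 x -0.0153 0.014 y -0.0129 0.0129
0.0 928 x -0.0154 0.014 y -0.013 0.013
0.005 797 x -0.0153 0.0139 y -0.0129 0.0129
0.01 593 x -0.0156 0.014 y -0.0126 0.013
0.015 555 x -0.0153 0.0138 y -0.013 0.0129
0.02 332 x -0.0152 0.014 y -0.0128 0.0128
0.025 179 x -0.0175 0.0135 y -0.0054 0.0129
0.03 405 x 0.0042 0.014 y -0.013 0.0127
0.035 46 x 0.0043 0.0132 y -0.0122 0.0127
0.04 368 x 0.0043 0.0137 y -0.0128 0.0129
0.045 73 x 0.005 0.013 y -0.0129 0.0128
0.05 261 x 0.0041 0.0136 y -0.013 0.0129
0.055 132 x 0.0053 0.0138 y -0.013 0.0053
0.06 262 x 0.0038 0.0137 y -0.0128 0.0129
0.065 37 x 0.0063 0.0135 y -0.0072 0.0126
366 201 286 141
```

View pics/G.png

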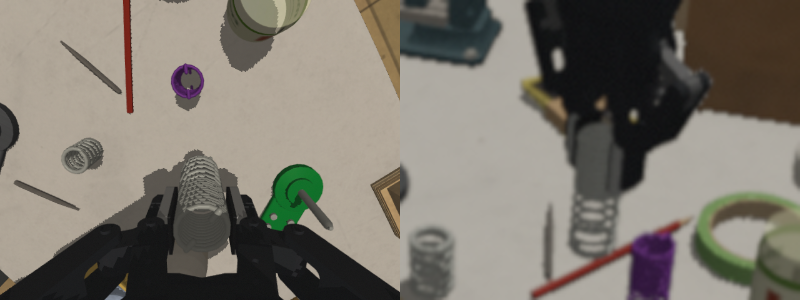

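The spring is held upright, with its axis about 1.5 mm behind the TCP along tool x. The wrist view shows it between the fingers at (200,225). Next I'll move over the rod and turn it 29.5° anticlockwise.

Request:
jog_arm(steps=[0.003,-0.056,0,0,0,0,0.003,-0.056,0,0,0,0,0.003,-0.056,0,0,0,0,0.003,-0.056,0,0,0,0,0.003,-0.055,0,0,0,0,0,0,0,0,0,-0.172,0,0,0,0,0,-0.172,0,0,0,0,0,-0.172])

```text
time: 5.7
tcp_pos: [0.4495, -0.1578, 0.1951]
tool_rot: [-2.784, -1.453, 0.003]
wrist_force: [0.0, -0.6, -0.5]
opening: 0.0298
finger_force: 59.7
```

Request:
jog_arm(steps=[0,0,0,0,0,0,0,0,0,0,0,0])

```text
time: 5.95
tcp_pos: [0.4499, -0.1583, 0.1956]
tool_rot: [-2.792, -1.439, 0.001]
wrist_force: [0.3, -0.6, -0.5]
opening: 0.0301
finger_force: 59.7
```

```bash
cat > chk.py <<'E'
from h import *
delta([.4497,-.1583,.196])
for i in range(3):
    c,a,d=snap("wrist","wH"); s,Rm=st()
W=cloud(c,d); p=W[d>0]
q=(p-s["tcp_pos"])@Rm; k=(abs(q[:,0])<.03)&(abs(q[:,1])<.013)&(q[:,2]>-.03)&(q[:,2]<.02); print("spring x max",np.percentile(q[k,0],98),np.percentile(q[k,0],2))
b=p[(np.hypot(p[:,0]-.4488,p[:,1]+.1595)<.006)&(p[:,2]>.06)&(p[:,2]<.108)]; print("rod",len(b),b.mean(0) if len(b) else "")
b=p[(np.hypot(p[:,0]-.4488,p[:,1]+.1595)<.0204)&(abs(p[:,2]-.0205)<.002)]; print("boss",len(b),b.mean(0) if len(b) else "")
delta([.4497,-.1583,.196])
E
python3 chk.py
```

```text
t 5.95 tcp [ 0.4499 -0.1583  0.1956] yaw_y -0.6189 tilt [-0.0013  0.0005] F [ 0.3 -0.6 -0.5] M [-0.06 -0.    0.03] op 0.0301 ff 59.7 j [-0.341  0.187  1.993 -0.     0.963  0.277]
tool delta [-0.0001 -0.0001 -0.0004]
t 6.0 tcp [ 0.45   -0.1583  0.1958] yaw_y -0.6182 tilt [-0.001   0.0004] F [ 0.4 -0.  -1. ] M [-0.01  0.01  0.02] op 0.03 ff 59.7 j [-0.341  0.187  1.993  0.     0.963  0.277]
t 6.05 tcp [ 0.4501 -0.1583  0.1959] yaw_y -0.6176 tilt [-0.0007  0.0003] F [-0.  -0.1 -1.1] M [ 0.03 -0.03  0.04] op 0.0298 ff 59.7 j [-0.341  0.186  1.993  0.     0.963  0.276]
t 6.1 tcp [ 0.4501 -0.1584  0.196 ] yaw_y -0.617 tilt [-0.0005  0.0002] F [ 0.3 -0.7 -0.9] M [-0.02  0.02  0.02] op 0.0301 ff 59.7 j [-0.341  0.186  1.993 -0.     0.963  0.276]
spring x max 0.012910432201079923 -0.015576235444229187
rod 170 [ 0.45156194 -0.15706744  0.08638205]
boss 1127 [ 0.45193651 -0.15497323  0.0209028 ]
t 6.1 tcp [ 0.4501 -0.1584  0.196 ] yaw_y -0.617 tilt [-0.0005  0.0002] F [ 0.3 -0.7 -0.9] M [-0.02  0.02  0.02] op 0.0301 ff 59.7 j [-0.341  0.186  1.993 -0.     0.963  0.276]
tool delta [-0.0002 -0.0004  0.    ]
```

Request:
jog_arm(steps=[0,0,0.013,0,0,0,0,0,0.013,0,0,0,0,0,0.013,0,0,0,0,0,0,0,0,0])

```text
time: 6.6
tcp_pos: [0.4497, -0.1581, 0.1559]
tool_rot: [-2.788, -1.444, 0.002]
wrist_force: [0.6, 0.1, -0.2]
opening: 0.0295
finger_force: 59.7
```

Request:
jog_arm(steps=[0,0,0.004,0,0,0,0,0,0.004,0,0,0,0,0,0,0,0,0])

```text
time: 6.98
tcp_pos: [0.4501, -0.1583, 0.1492]
tool_rot: [-2.789, -1.445, 0.0]
wrist_force: [0.2, 0.8, -0.5]
opening: 0.0301
finger_force: 59.7
```

```bash
python3 - <<'E'
from h import *
st()
E
```

```text
t 6.97 tcp [ 0.4501 -0.1583  0.1492] yaw_y -0.615 tilt [-0.0003  0.0001] F [ 0.2  0.8 -0.5] M [-0.02  0.03  0.01] op 0.0301 ff 59.7 j [-0.341  0.255  2.033  0.     0.854  0.274]
```

Request:
jog_arm(steps=[0,0,0.004,0,0,0,0,0,0.004,0,0,0,0,0,0,0,0,0])

```text
time: 7.35
tcp_pos: [0.45, -0.1583, 0.1409]
tool_rot: [-2.789, -1.445, 0.001]
wrist_force: [-0.1, 0.3, -0.9]
opening: 0.0299
finger_force: 59.7
```

Request:
jog_arm(steps=[0,0,0.006,0,0,0,0,0,0.005,0,0,0,0,0,0,0,0,0])

```text
time: 7.72
tcp_pos: [0.4499, -0.1582, 0.1297]
tool_rot: [-2.789, -1.445, 0.001]
wrist_force: [0.5, 0.2, -0.7]
opening: 0.03
finger_force: 59.7
```

Request:
jog_arm(steps=[0,0,0,0,0,-0.134,0,0,0,0,0,-0.134,0,0.001,0,0,0,-0.134,0,0,0,0,0,-0.134,0,0,0,0,0,0])

```text
time: 8.35
tcp_pos: [0.4513, -0.1587, 0.1303]
tool_rot: [2.308, 2.131, 0.0]
wrist_force: [-0.1, -0.2, -1.1]
opening: 0.0298
finger_force: 59.7
```

```bash
python3 - <<'E'
from h import *
delta([.4503,-.1594,.1295])
E
```

```text
t 8.35 tcp [ 0.4513 -0.1587  0.1303] yaw_y -0.0799 tilt [ 0.0001 -0.    ] F [-0.1 -0.2 -1.1] M [-0.01 -0.02  0.01] op 0.0298 ff 59.7 j [-0.341  0.286  2.045  0.     0.811 -0.261]
tool delta [-0.0007 -0.0009  0.0008]
```

Request:
jog_arm(steps=[-0.0005,-0.0005,0.006,0,0,0,0,0,0.006,0,0,0,0,0,0,0,0,0])

```text
time: 8.72
tcp_pos: [0.4501, -0.159, 0.1176]
tool_rot: [-2.307, -2.13, 0.001]
wrist_force: [-0.7, -0.1, -0.7]
opening: 0.0299
finger_force: 59.8
```

Request:
jog_arm(steps=[0,0,0.004,0,0,0,0,0,0.004,0,0,0,0,0,0,0,0,0])

```text
time: 9.1
tcp_pos: [0.4502, -0.1589, 0.1098]
tool_rot: [-2.307, -2.131, 0.001]
wrist_force: [-0.1, 0.7, -1.3]
opening: 0.03
finger_force: 59.7
```

Request:
jog_arm(steps=[0,0,0.007,0,0,0,0,0,0.007,0,0,0,0,0,0.007,0,0,0,0,0,0,0,0,0])

```text
time: 9.6
tcp_pos: [0.4499, -0.1588, 0.0883]
tool_rot: [-2.306, -2.131, 0.001]
wrist_force: [-0.7, 3.8, -3.1]
opening: 0.03
finger_force: 59.6
```

Request:
jog_arm(steps=[0,0,0.003,0,0,0,0,0,0,0,0,0])

```text
time: 9.85
tcp_pos: [0.4499, -0.1588, 0.0859]
tool_rot: [-2.306, -2.131, 0.001]
wrist_force: [-3.1, 5.4, -0.8]
opening: 0.0296
finger_force: 59.9
```

```bash
python3 - <<'E'
from h import *
st()
for n in ("side","top","side"):
    c,a,d=snap(n,n+"1"); s,_=st()
c,a,d=load("side1"); u,v=map(int,proj(c,[.449,-.16,.06])); cv2.imwrite("pics/s1z.png",cv2.resize(a[v-45:v+45,u-60:u+60,::-1],(640,480),interpolation=cv2.INTER_CUBIC))
E
```

```text
t 9.85 tcp [ 0.4499 -0.1588  0.0859] yaw_y -0.0791 tilt [-0.0016  0.0007] F [-3.1  5.4 -0.8] M [ 0.69  0.55 -0.  ] op 0.0296 ff 59.9 j [-0.343  0.362  2.073  0.     0.709 -0.264]
t 9.9 tcp [ 0.4499 -0.1588  0.0859] yaw_y -0.0791 tilt [-0.0016  0.0007] F [-3.1  4.  -1.5] M [0.7  0.5  0.01] op 0.0299 ff 59.9 j [-0.343  0.362  2.073  0.     0.709 -0.264]
t 9.95 tcp [ 0.4499 -0.1588  0.0859] yaw_y -0.0791 tilt [-0.0016  0.0007] F [-2.4  5.1 -1.4] M [ 0.74  0.5  -0.03] op 0.03 ff 59.9 j [-0.343  0.362  2.073  0.     0.709 -0.264]
t 10.0 tcp [ 0.4499 -0.1588  0.0859] yaw_y -0.079 tilt [-0.0016  0.0007] F [-3.   3.8 -1.1] M [ 0.77  0.5  -0.02] op 0.0298 ff 59.9 j [-0.343  0.362  2.073  0.     0.709 -0.264]
```

View pics/s1z.png

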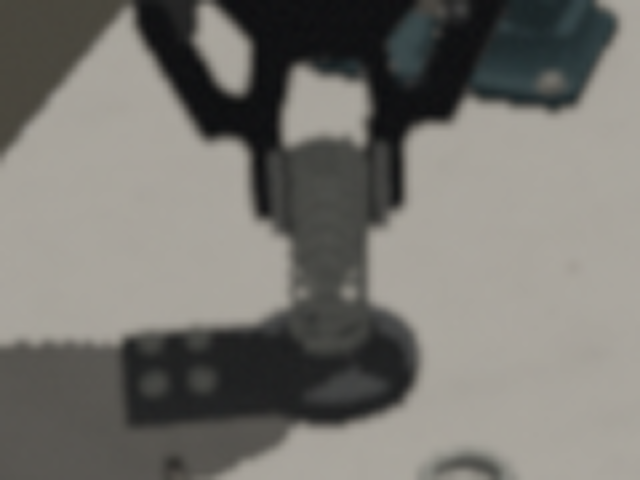

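The side view shows the spring over the rod, its foot at (330,345) right on the boss. There is a sideways force of about 6 N, so I'll shift to relieve it.

Request:
jog_arm(steps=[-0.0007,-0.001,0,0,0,0,0,0,0,0,0,0])

```text
time: 10.25
tcp_pos: [0.4497, -0.159, 0.0861]
tool_rot: [-2.308, -2.131, -0.001]
wrist_force: [0.6, 8.4, -1.1]
opening: 0.0297
finger_force: 59.6
```

I used the wrong tool-axis directions for this yaw. Tool x is now roughly world +y, so I'm correcting that.

Request:
jog_arm(steps=[0.0016,0,0,0,0,0,0,0,0,0,0,0])

```text
time: 10.5
tcp_pos: [0.4501, -0.1585, 0.0864]
tool_rot: [2.307, 2.132, 0.0]
wrist_force: [-1.8, 0.8, 0.1]
opening: 0.0297
finger_force: 60.0
```

```bash
python3 - <<'E'
from h import *
delta([.4489,-.158,.0855])
E
```

```text
t 10.5 tcp [ 0.4501 -0.1585  0.0864] yaw_y -0.0787 tilt [ 0.0006 -0.0006] F [-1.8  0.8  0.1] M [ 0.15  0.23 -0.  ] op 0.0297 ff 60.0 j [-3.410e-01  3.600e-01  2.074e+00 -1.000e-03  7.070e-01 -2.620e-01]
tool delta [ 0.0004 -0.0012  0.0009]
```

Request:
jog_arm(steps=[0.0003,-0.0007,0.001,0,0,0,0,0,0.001,0,0,0,0,0,0,0,0,0])

```text
time: 10.88
tcp_pos: [0.4498, -0.1582, 0.0845]
tool_rot: [2.306, 2.131, 0.001]
wrist_force: [1.5, -1.0, 1.4]
opening: 0.0297
finger_force: 59.9
```

```bash
python3 - <<'E'
from h import *
for i in range(4):
    s,_=st(); 
    if i<3: c,a,d=snap("side","side2")
W=cloud(c,d); p=W[d>0]; 
for z in np.arange(.018,.115,.006):
    q=p[(np.hypot(p[:,0]-.449,p[:,1]+.16)<.02)&(abs(p[:,2]-z)<.003)]; print(z.round(3),len(q), q.mean(0).round(4) if len(q) else "")
E
```

```text
t 10.88 tcp [ 0.4498 -0.1582  0.0845] yaw_y -0.0791 tilt [ 0.0016 -0.0006] F [ 1.5 -1.   1.4] M [-0.25 -0.25 -0.03] op 0.0297 ff 59.9 j [-0.341  0.362  2.076 -0.     0.701 -0.262]
t 10.93 tcp [ 0.4498 -0.1582  0.0845] yaw_y -0.079 tilt [ 0.0014 -0.0006] F [ 1.9 -0.7  1.3] M [-0.23 -0.35 -0.  ] op 0.0299 ff 59.9 j [-0.341  0.362  2.076 -0.     0.701 -0.262]
t 10.97 tcp [ 0.4497 -0.1581  0.0845] yaw_y -0.079 tilt [ 0.0013 -0.0005] F [ 1.4 -0.5  2. ] M [-0.23 -0.38  0.01] op 0.0295 ff 59.9 j [-0.341  0.362  2.076 -0.     0.701 -0.262]
t 11.03 tcp [ 0.4496 -0.1581  0.0845] yaw_y -0.079 tilt [ 0.0011 -0.0004] F [ 2.  -0.8  0.5] M [-0.15 -0.34 -0.05] op 0.0298 ff 59.9 j [-0.341  0.362  2.076 -0.     0.702 -0.262]
0.018 76 [ 0.4479 -0.1683  0.0188]
0.024 62 [ 0.4485 -0.1669  0.0239]
0.03 42 [ 0.4461 -0.1647  0.0299]
0.036 31 [ 0.4507 -0.1652  0.0357]
0.042 33 [ 0.4502 -0.1692  0.0426]
0.048 16 [ 0.446  -0.1671  0.0489]
0.054 27 [ 0.4517 -0.1703  0.0531]
0.06 30 [ 0.4465 -0.1718  0.0602]
0.066 38 [ 0.4482 -0.1735  0.0663]
0.072 48 [ 0.4482 -0.172   0.072 ]
0.078 43 [ 0.4476 -0.1732  0.0781]
0.084 58 [ 0.4503 -0.1684  0.084 ]
0.09 66 [ 0.4489 -0.1659  0.0901]
0.096 86 [ 0.449  -0.1642  0.0957]
0.102 32 [ 0.4485 -0.1647  0.1018]
0.108 7 [ 0.4476 -0.1649  0.1076]
0.114 1 [ 0.4322 -0.1674  0.1138]
```

Request:
jog_arm(steps=[0,0,-0.001,0,0,0,0,0,0,0,0,0])

```text
time: 11.28
tcp_pos: [0.4492, -0.1578, 0.0854]
tool_rot: [2.307, 2.132, 0.0]
wrist_force: [0.3, 0.1, 1.3]
opening: 0.03
finger_force: 59.8
```

Request:
jog_arm(steps=[0,0,0,0,0,0,0,0,0,0,0,0,0,0,0,0,0,0], jaw=0.06)

```text
time: 11.65
tcp_pos: [0.4488, -0.1577, 0.0851]
tool_rot: [-2.307, -2.132, 0.0]
wrist_force: [-0.5, -0.3, 0.3]
opening: 0.0599
finger_force: 0.0
```

Request:
jog_arm(steps=[0,0,-0.02,0,0,0,0,0,-0.04,0,0,0,0,0,-0.05,0,0,0,0,0,-0.03,0,0,0,-0.06,0,0,0,0,0,0,0,0,0,0,0,0,0,0,0,0,0])

```text
time: 12.52
tcp_pos: [0.4438, -0.2174, 0.2249]
tool_rot: [-2.308, -2.13, 0.0]
wrist_force: [0.3, 0.6, 0.5]
opening: 0.0599
finger_force: 0.0
```

```bash
python3 - <<'E'
from h import *
st(); c,a,d=snap("wrist","wF"); cs,b,ds=snap("side","side3"); ct,t,dt=snap("top","top3")
for C,D in((c,d),(ct,dt),(cs,ds)):
    W=cloud(C,D); p=W[D>0]; r=np.hypot(p[:,0]-.4488,p[:,1]+.1598); q=p[(r<.022)&(r>.011)&(p[:,2]>.085)&(p[:,2]<.15)]
    if len(q): print(len(q),"top z",np.percentile(q[:,2],[50,90,98]).round(4),cv2.minEnclosingCircle((q[:,:2]*1e3).astype(np.float32)))
W=cloud(ct,dt); 
for n,xy in(("short",(.473,-.291)),("bottle",(.408,-.455)),("purple",(.611,-.3756))):
    p=W[dt>0]; q=p[(np.hypot(p[:,0]-xy[0],p[:,1]-xy[1])<.045)&(p[:,2]>.03)]; print(n,q.mean(0).round(4))
u,v=map(int,proj(c,[.4488,-.1595,.1])); v0=int(np.clip(v-90,0,300)); u0=int(np.clip(u-90,0,460)); A=cv2.resize(a[v0:v0+180,u0:u0+180,::-1],(400,400))
u,v=map(int,proj(cs,[.449,-.16,.06])); B=cv2.resize(b[v-40:v+40,u-40:u+40,::-1],(400,400),interpolation=cv2.INTER_CUBIC); cv2.imwrite("pics/F.png",np.hstack([A,B]))
E
```

```text
t 12.53 tcp [ 0.4438 -0.2174  0.2249] yaw_y -0.0802 tilt [-0.0009  0.0008] F [0.3 0.6 0.5] M [-0.04 -0.04  0.02] op 0.0599 ff 0.0 j [-0.459  0.176  1.931  0.     1.036 -0.379]
906 top z [0.1022 0.1042 0.1049] ((447.4547119140625, -160.49371337890625), 15.9339599609375)
163 top z [0.0951 0.1007 0.1028] ((447.7183837890625, -162.0812530517578), 17.741073608398438)
short [ 0.4524 -0.2723  0.5561]
bottle [ 0.4099 -0.4524  0.1044]
purple [ 0.6112 -0.3757  0.0675]
```

View pics/F.png

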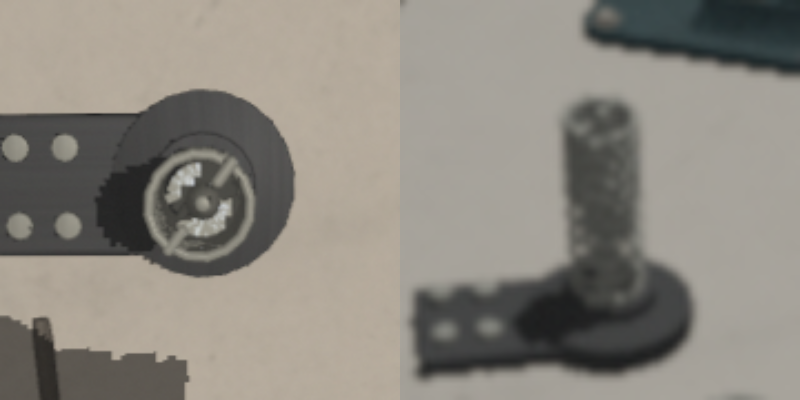

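The final view shows the spring upright and centred on the boss at (200,203), with its top at z ≈ 0.105, so it is relaxed and fully down. The gripper is clear of it.

```bash
python3 -c "
from station import ctrl
print(ctrl.hand_in())"
```

```text
the job is handed in; nothing more can be done
None
```

The long spring is threaded over the steel guide rod through both collars and released, and it measures relaxed and fully down on the foot (top about 105 mm up). The job is handed in at about 12.7 s.

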